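# Set the bushes in a row and present the carrier level

### The job

Get the bush carrier ready for the press: nudge the three brass bushes along its floor, without picking them up, until each lies wholly on a blue spot of its own (any bush on any spot), so that they form an even row. Then take the carrier by its wooden handle, lift it straight up about 10 cm clear of the bench without tipping it, and finish while still holding it there, level and still, with the bushes on their spots. Leave the other things on the bench alone.

Things in the scene. Friction and masses are not known exactly. Their poses are not given: they have to be found in the camera images.
- carrier: open-fronted parts carrier, 0.6 kg, loose: 8 mm grey board, x -135 to +70 mm, y +-145 mm; side lips 14 mm high, x -45 to +70, inner faces y +-139; dark steel bar 14 mm high at the back, x +45 to +65; no front lip. Origin: underside, below the handle's middle, near the loaded centre of mass. x: from open front to back (away from the robot within 0.3 rad), y: along handle and row, to the left, z up.
- handle (a point): middle of the carrier's wooden bar handle: 18 mm thick (carrier x), 110 mm long (carrier y), 24 mm high, its middle 50 mm and top 62 mm above the carrier's underside, on two 14 mm round posts at y = +-42 mm. Axes as the carrier's.
- spot_left (a point): centre of the left round blue painted spot, 58 mm across, on the carrier's floor; 65 mm from the handle's line towards the open front (carrier x = -65 mm), carrier y = +90 mm
- spot_middle (a point): centre of the middle round blue painted spot, 58 mm across, on the carrier's floor; 65 mm from the handle's line towards the open front (carrier x = -65 mm), carrier y = 0 mm
- spot_right (a point): centre of the right round blue painted spot, 58 mm across, on the carrier's floor; 65 mm from the handle's line towards the open front (carrier x = -65 mm), carrier y = -90 mm
- bush_a: one of three alike brass-coloured bushes (rings), 38 mm outer diameter, 12 mm high, 50 g, lying flat on the carrier's floor; origin: centre of its underside; z up; starts in front of the left spot, 22 to 46 mm nearer the open front and up to 10 mm to the side
- bush_b: one of three alike brass-coloured bushes (rings), 38 mm outer diameter, 12 mm high, 50 g, lying flat on the carrier's floor; origin: centre of its underside; z up; starts likewise in front of the middle spot
- bush_c: one of three alike brass-coloured bushes (rings), 38 mm outer diameter, 12 mm high, 50 g, lying flat on the carrier's floor; origin: centre of its underside; z up; starts likewise in front of the right spot
- oil_can: bystander: green oil can with a thin spout, 64x102x147 mm, standing at the back; origin: centre of its underside
- bush_tin: bystander: open grey tin of small bushes, 74 mm across, 54 mm high, standing to the right; origin: centre of its underside
- tape_roll: bystander: roll of masking tape, 104 mm across, 25 mm high, lying to the left; origin: centre of its underside
- spanner: bystander: open-ended spanner, 36x194x6 mm, lying to the right; origin: centre of its underside

How it is judged:
On the way, in this order (a step that is already met when the one before it is completed fails the run):
1. all three bushes lie on spots of their own, the carrier standing on the bench (distance between any of bush_a, bush_b, bush_c and spot_left below 0.0105 m and distance between any of bush_a, bush_b, bush_c and spot_middle below 0.0105 m and distance between any of bush_a, bush_b, bush_c and spot_right below 0.0105 m and height (world z) of carrier below 0.01 m), for 0.2 s.
2. the carrier is lifted more than 60 mm by its handle, the bushes on their spots (distance between any of bush_a, bush_b, bush_c and spot_left below 0.0105 m and distance between any of bush_a, bush_b, bush_c and spot_middle below 0.0105 m and distance between any of bush_a, bush_b, bush_c and spot_right below 0.0105 m and height (world z) of carrier above 0.06 m and contact force between carrier and the fingers above 1 N), for 0.2 s.
At the end, for the whole second after the job is handed in: Held with the grasp within 65 mm of the handle's middle: underside 60 to 160 mm above the bench, within 220 mm of its start, tilt under 0.1 rad, under 0.03 m/s and 0.15 rad/s, touching no bystander; each spot has a bush centred within 10.5 mm (all of step 2 and height (world z) of carrier below 0.16 m and distance of carrier from where it was at the start of the episode below 0.22 m and angle between carrier's own z axis and vertical below 0.1 rad and linear speed of carrier below 0.03 m/s and angular speed of carrier below 0.15 rad/s and distance between the grasp point and handle below 0.065 m and contact force between carrier and oil_can below 0.1 N and contact force between carrier and bush_tin below 0.1 N and contact force between carrier and tape_roll below 0.1 N and contact force between carrier and spanner below 0.1 N); the arm keeps its last pose, push and grip.
It fails at once if a bush is picked up (more than 15 mm off the carrier's floor) or falls off the carrier (z of any of bush_a, bush_b, bush_c in the frame of carrier above 0.023 m or z of any of bush_a, bush_b, bush_c in the frame of carrier below -0.005 m).
It fails at once if the carrier is tipped more than 0.25 rad (angle between carrier's own z axis and vertical above 0.25 rad).
It fails at once if a bystander is moved more than 30 mm (distance of any of oil_can, bush_tin, tape_roll, spanner from where it was at the start of the episode above 0.03 m).
It also fails if it takes over 56 s, if anything falls off the work surface, if the arm or the gripper's body presses on something with over 40 N, if the wrist force passes 120 N, or if a joint passes its speed limit or range.

### The arm

A 6-joint arm with a two-finger parallel gripper is mounted at the origin on a cart in front of the work surface, level with it; the furniture and walls round the work are solid. World frame = base frame: x ahead of the robot, y to its left, z up, the work surface at z = 0. Lengths are in m, angles in rad, forces in N, time in s.
With the tool pointing down it reaches from about 0.3 to 1 m from the base axis. Payload 5.1 kg.
Tool frame: the origin (TCP) lies between the finger pads; the fingertips stand 22 mm ahead of it and the grasp point (between the pads) lies 3 mm ahead of it; z points along the fingers, y is the direction in which the jaws open and shut (so a half turn about z gives the same grasp; the last joint's range is limited). The gripper opens to 95 mm and grips with 3 to 60 N. Pads are 20 mm wide; open, the fingers measure 119 mm over their backs; the gripper's body (75 mm by 180 mm) begins 59 mm behind the grasp point.
Start: joints at [1.252, 0.124, 1.65, -0, 1.367, -0.083], TCP at [0.152, 0.632, 0.237] pointing down, gripper open.
Joint ranges: [-2.61, 2.61], [-1.02, 2.33], [0.03, 2.71], [-1.35, 4.49], [0.32, 2.68], [-2.91, 2.91]. Speed limits (rad/s): [2.57, 2.57, 3.14, 3.14, 3.14, 3.14].

### API

Orientations are given as a rotation vector (axis times angle).
In Python, from plant import * gives the robot as it stands.
- The arm moves only by the shell command python3 -m pendant 'ROWS' [OPENING]. ROWS is JSON, a list of rows, each a list of 2 entries, a list of its own where there are three numbers: the shift along the tool's x, y, z in m, then the turn, a rotation vector about the tool's x, y, z in rad. In form: [[[x, y, z], [wx, wy, wz]], ...]. A call has 1 to 5 rows; each row is the pose to reach, as a shift and turn from the pose measured when the call began, along the tool's axes at that moment; what a row does not reach only later rows make up. A row lasts 1/8 s, in which the tool goes at most 62.5 mm and 10.7 degrees, less where a joint would pass 70% of its speed; a pose out of reach is approached as far as the arm can. A call with a gripper value outside its range is refused whole. OPENING is the closure, from -1 (fully open) to 1 (shut), so that 0 is half open, set as the call begins (- or left out, the last holds). The fingers move at their own pace and stop on an object; the grip force is fixed at half the most. Time passes only in rows, so rows that repeat a pose let the fingers close. It gives the time, the measured TCP pose, the force and the opening at its end, in the units of the state.
- get_state(): the state, without advancing time (a new reading comes with each control period).
- snapshot(name): name is "scene" or "side" or "wrist"; returns (picture, depth): 400x640x3 uint8, red, green, blue; 400x640 float32, m along the optical axis (not along the pixel's ray), 0 where there is no reading.
- get_calibration(name): a dict with "mtx" (3x3 intrinsics, pixels), "rvec" (rotation vector, rad) and "tvec" (3), from world to camera coordinates, as OpenCV has them. Camera axes: x right, y down, z forward; pixel columns grow to the right and rows downward; lengths in m; the calibration is good to about 2 mm. A picture is of the moment at which its call begins: read the wrist's pose just before it. get_calibration takes no time and is no camera call; for the wrist camera it gives the pose at the moment of the call.
- finish_job(): hands the job in, once; it reports no verdict.
The state is a dict: "time": time; "q": joint angles; "qvel": joint speeds; "joint_efforts": joint torques, N m; "eef_pos": TCP position; "tool_rot": TCP orientation; "contact_force": force on the tool from outside, world axes, zero at the start; "torque": the same for the moment, N m; "grip_width": finger opening in m.
Only numpy, scipy, OpenCV 4.12 (cv2) and the standard library are available. Lean on these libraries where they do the work, as an engineer would, in place of code of your own. Each camera call takes 0.05 s, during which the arm holds its last target.

## Working session

There is one attempt and no reset: what is moved stays moved. The work goes in short steps, Python scripts to look and compute and a shell command to move; the robot and the scene stay as the last step left them, time stands still between calls to the robot, and variables do not carry over. Pictures are saved under pics/ and viewed, and the job is handed in when it is done.

```bash
ls; mkdir -p pics; python3 - <<'E'
from plant import *
import cv2,numpy as np
s=get_state();print({k:np.round(v,3) for k,v in s.items()})
for n in("scene","side","wrist"):
    c=get_calibration(n);p,d=snapshot(n)
    cv2.imwrite(f"pics/{n}0.png",p[:,:,::-1]);np.savez(f"{n}0.npz",p=p,d=d,**c)
E
```

```text
pics
{'time': np.float64(0.0), 'q': array([ 1.252,  0.125,  1.652, -0.   ,  1.367, -0.083]), 'qvel': array([-0.001, -0.   , -0.001,  0.   , -0.001,  0.002]), 'joint_efforts': array([ 3.0000e-03, -4.1759e+01, -3.5994e+01,  7.8000e-02,  4.9000e-02,
       -0.0000e+00]), 'eef_pos': array([0.152, 0.631, 0.235]), 'tool_rot': array([-3.690e-01, -3.119e+00,  3.000e-03]), 'contact_force': array([ 0.219,  0.217, -0.343]), 'torque': array([0.03 , 0.005, 0.008]), 'grip_width': np.float64(0.095)}
```

View pics/scene0.png

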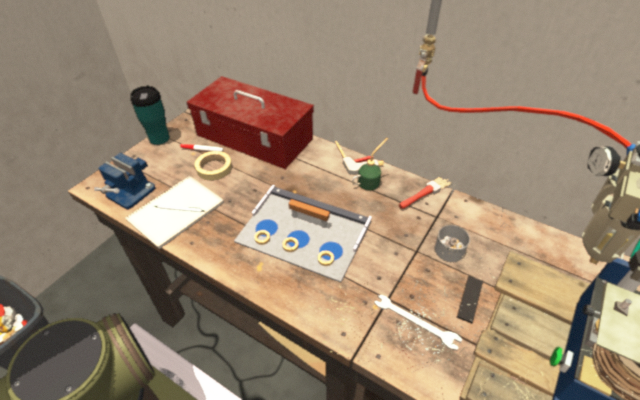

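View pics/side0.png

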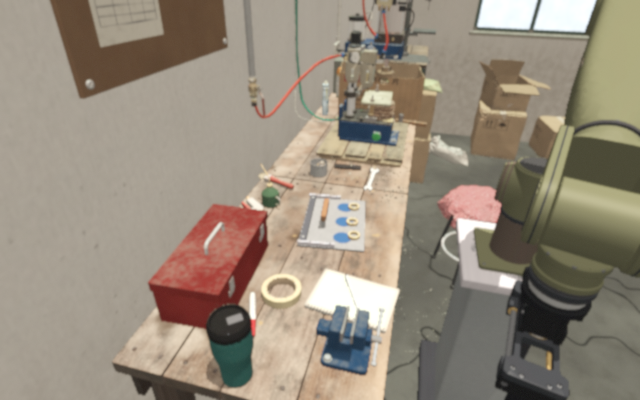

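View pics/wrist0.png

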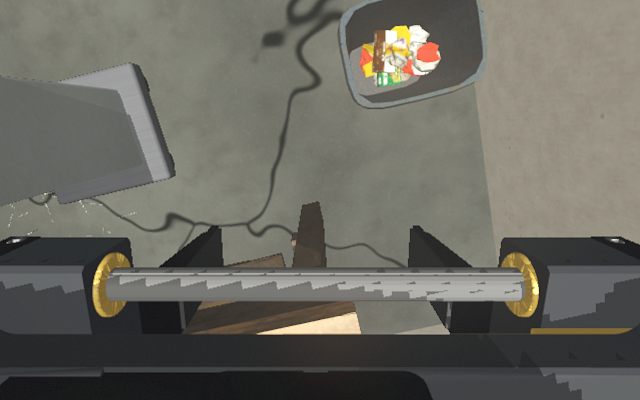

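The scene view shows the carrier near (305,230), with its handle at about (309,210). The blue spots are near (266,228), (297,239) and (331,250). The bushes are at about (262,237), (290,243) and (326,257). Next I'll locate them all in world coordinates.

```bash
cat > h.py <<'E'
import numpy as np,cv2
def cam(c):
    R=cv2.Rodrigues(np.asarray(c["rvec"],float))[0];t=np.asarray(c["tvec"],float).ravel();return np.asarray(c["mtx"],float),R,t
def ray(c,uv,z):
    K,R,t=cam(c);uv=np.atleast_2d(uv).astype(float)
    d=np.c_[uv,np.ones(len(uv))]@np.linalg.inv(K).T@R
    o=-R.T@t
    return o+d*((z-o[2])/d[:,2])[:,None]
def proj(c,P):
    K,R,t=cam(c);return cv2.projectPoints(np.atleast_2d(P).astype(float),cv2.Rodrigues(R)[0],t,K,None)[0][:,0]
E
python3 - <<'E'
from h import *
for n in("scene","side"):
    c=np.load(f"{n}0.npz");p=c["p"];print(n,(-cam(c)[1].T@cam(c)[2]).round(3))
    hsv=cv2.cvtColor(p,cv2.COLOR_RGB2HSV)
    roi=np.zeros(p.shape[:2],np.uint8)
    if n=="scene": roi[185:280,230:375]=1
    else: roi[190:255,295:370]=1
    H,S,V=[hsv[:,:,i].astype(int) for i in range(3)]
    for nm,m,z in(("blue",(H>98)&(H<118)&(S>150)&(V>90),.008),("brass",(H>16)&(H<32)&(S>60)&(V>150),.020),("hand",(H>3)&(H<16)&(S>130),.062)):
        m=(m&(roi>0)).astype(np.uint8)
        k,l,st,ce=cv2.connectedComponentsWithStats(m,connectivity=8)
        for i in range(1,k):
            if st[i,4]>30:
                x,y,w,h,a=st[i]
                # ellipse/hull
                ct=np.argwhere(l==i)[:,::-1]
                W=ray(c,ct,z)[:,:2].astype(np.float32)
                (cx,cy),r=cv2.minEnclosingCircle(W)
                rr=cv2.minAreaRect(W)
                print(nm,(x,y,w,h,a),ce[i].round(1),"circ",round(cx,4),round(cy,4),round(r,4),"rect",np.round(rr[0],4),np.round(rr[1],4),round(rr[2],1))
    cr=p[185:280,225:380] if n=="scene" else p[190:255,290:375]
    cv2.imwrite(f"pics/{n}_crop.png",cv2.resize(cr,None,fx=5,fy=5,interpolation=cv2.INTER_CUBIC)[:,:,::-1])
E
```

```text
scene [-0.016 -0.431  0.851]
blue (np.int32(257), np.int32(221), np.int32(20), np.int32(13), np.int32(157)) [267.4 225.9] circ 0.5109 0.0731 0.0247 rect [0.5164 0.0744] [0.0368 0.0482] 12.3
blue (np.int32(290), np.int32(232), np.int32(18), np.int32(15), np.int32(140)) [300.6 237.4] circ 0.5231 -0.0159 0.0245 rect [ 0.53   -0.0183] [0.0481 0.0322] 69.3
blue (np.int32(321), np.int32(243), np.int32(21), np.int32(15), np.int32(157)) [332.8 248.5] circ 0.536 -0.1044 0.025 rect [ 0.5428 -0.105 ] [0.0484 0.0334] 88.4
brass (np.int32(255), np.int32(231), np.int32(15), np.int32(14), np.int32(132)) [261.9 237.6] circ 0.4709 0.0577 0.0219 rect [0.472 0.056] [0.0423 0.0347] 37.1
brass (np.int32(282), np.int32(238), np.int32(16), np.int32(14), np.int32(139)) [289.5 244.8] circ 0.4907 -0.0155 0.0218 rect [ 0.49   -0.0145] [0.0407 0.0367] 34.5
brass (np.int32(360), np.int32(248), np.int32(10), np.int32(8), np.int32(35)) [364.9 251.3] circ 0.567 -0.1784 0.0121 rect [ 0.5701 -0.1787] [0.0235 0.0158] 80.9
brass (np.int32(318), np.int32(251), np.int32(16), np.int32(15), np.int32(140)) [325.4 258.4] cir
[... 527 characters left out ...]
2 -0.192 ] [0.0362 0.0196] 84.3
hand (np.int32(290), np.int32(199), np.int32(40), np.int32(21), np.int32(375)) [308.9 209.2] circ 0.581 -0.0102 0.056 rect [ 0.5801 -0.01  ] [0.0303 0.1096] 8.1
side [0.352 1.036 0.734]
brass (np.int32(350), np.int32(204), np.int32(8), np.int32(6), np.int32(34)) [353.6 206.4] circ 0.4994 -0.1043 0.0188 rect [ 0.5011 -0.104 ] [0.0247 0.0346] 10.3
brass (np.int32(348), np.int32(219), np.int32(9), np.int32(7), np.int32(33)) [352.9 222. ] circ 0.4878 -0.0084 0.0196 rect [ 0.4894 -0.0076] [0.0262 0.0366] 9.5
brass (np.int32(349), np.int32(231), np.int32(10), np.int32(9), np.int32(37)) [353.9 234.9] circ 0.4722 0.0627 0.0215 rect [0.4722 0.0627] [0.0313 0.0371] 42.6
```

View pics/scene_crop.png

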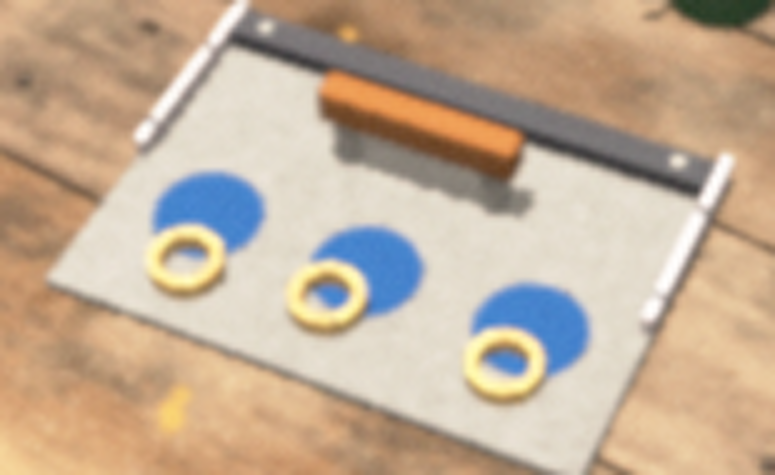

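```bash
cat >> h.py <<'E'
def tool(s):
    return cv2.Rodrigues(np.asarray(s["tool_rot"],float))[0],np.asarray(s["eef_pos"],float)
def cmd(s,P,Rt):
    """shift & turn in tool axes to reach world P, Rt"""
    R,p=tool(s)
    return (R.T@(np.asarray(P)-p)).round(4),cv2.Rodrigues(R.T@Rt)[0].ravel().round(4)
def Rdown(yaw_x):
    x=np.array([np.cos(yaw_x),np.sin(yaw_x),0]);z=np.array([0,0,-1.]);return np.c_[x,np.cross(z,x),z]
E
python3 - <<'E'
from h import *; from plant import *
s=get_state();R,p=tool(s);print(R.round(3))
c=get_calibration("wrist");K,Rc,t=cam(c)
print(K,(R.T@(-Rc.T@t-p)).round(3),(R.T@Rc.T).round(3))
print(cmd(s,[.42,-.02,.33],Rdown(np.pi+.14)))
print(cmd(s,[.42,-.02,.33],Rdown(.14)))
E
```

```text
[[-0.972  0.234 -0.001]
 [ 0.234  0.972 -0.002]
 [ 0.    -0.002 -1.   ]]
[[354.57712217   0.         315.20308052]
 [  0.         354.57712217 199.82949529]
 [  0.           0.           1.        ]] [ 0.066 -0.    -0.148] [[-0.    -0.971 -0.238]
 [ 1.    -0.     0.001]
 [-0.001 -0.238  0.971]]
(array([-0.413 , -0.571 , -0.0935]), array([-0.0016, -0.0005, -0.3758]))
(array([-0.413 , -0.571 , -0.0935]), array([-6.0000e-04,  2.3000e-03,  2.7658e+00]))
```

```bash
python3 -m pendant '[[[-0.045,-0.04,-0.003],[0,0,-0.03]],[[-0.09,-0.08,-0.006],[0,0,-0.06]],[[-0.135,-0.12,-0.01],[0,0,-0.09]],[[-0.18,-0.16,-0.012],[0,0,-0.12]],[[-0.225,-0.2,-0.015],[0,0,-0.15]]]' 0.5
python3 - <<'E'
from h import *; from plant import *
s=get_state();print(cmd(s,[.6,-.015,.26],Rdown(np.pi+.14)))
E
```

```text
time: 0.78
eef_pos: [0.3244, 0.3828, 0.2507]
tool_rot: [-0.132, -3.138, 0.003]
contact_force: [0.5, -0.1, 0.1]
grip_width: 0.0504
(array([-0.3081, -0.3731, -0.0087]), array([-0.0017, -0.0005, -0.2244]))
```

```bash
python3 -m pendant '[[[-0.04,-0.047,-0.002],[0,0,-0.03]],[[-0.08,-0.094,-0.004],[0,0,-0.06]],[[-0.12,-0.14,-0.006],[0,0,-0.09]],[[-0.16,-0.187,-0.007],[0,0,-0.12]],[[-0.2,-0.234,-0.008],[0,0,-0.15]]]' 0.5
python3 - <<'E'
from h import *; from plant import *
s=get_state();print(cmd(s,[.6,-.015,.26],Rdown(np.pi+.14)))
E
```

```text
time: 1.4
eef_pos: [0.5047, 0.1309, 0.2591]
tool_rot: [0.104, -3.14, 0.002]
contact_force: [0.4, 1.4, -0.5]
grip_width: 0.0235
(array([-0.0854, -0.1519, -0.0007]), array([-0.0014, -0.0003, -0.0736]))
```

```bash
python3 -m pendant '[[[-0.025,-0.045,0],[0,0,-0.02]],[[-0.05,-0.09,0],[0,0,-0.04]],[[-0.075,-0.13,0],[0,0,-0.06]],[[-0.085,-0.152,0],[0,0,-0.074]],[[-0.085,-0.152,0],[0,0,-0.074]]]' 0.5
cat > look.py <<'E'
import sys
from h import *; from plant import *
n=sys.argv[1]
s=get_state();c=get_calibration("wrist");p,d=snapshot("wrist")
print(s["eef_pos"].round(4),s["time"])
cv2.imwrite(f"pics/{n}.png",p[:,:,::-1]);np.savez(f"{n}.npz",p=p,d=d,R=tool(s)[0],tcp=s["eef_pos"],**c)
E
python3 look.py w1
```

```text
time: 2.02
eef_pos: [0.5998, -0.0165, 0.2585]
tool_rot: [0.216, -3.133, 0.002]
contact_force: [-0.1, -0.0, 0.1]
grip_width: 0.0233
[ 0.5998 -0.0165  0.2585] 2.025
```

View pics/w1.png

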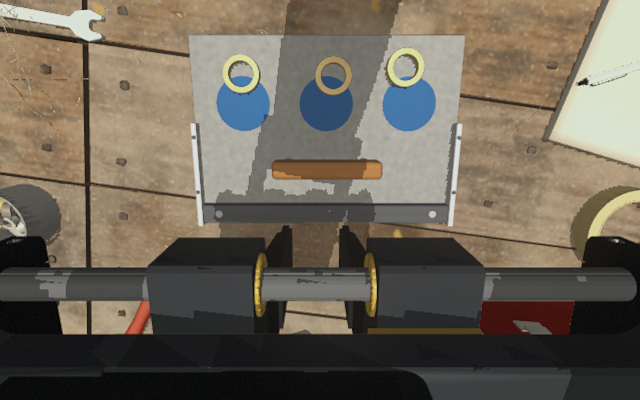

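The wrist view shows the whole carrier. The spots are at about (243,103), (326,103) and (409,103), the rings at (241,74), (333,76) and (405,67), and the handle at (327,170). The spot pixel rows are level, so the tool is nearly aligned with the carrier.

```bash
cat > meas.py <<'E'
import sys
from h import *
c=np.load(sys.argv[1]+".npz");p=c["p"]
hsv=cv2.cvtColor(p,cv2.COLOR_RGB2HSV);H,S,V=[hsv[:,:,i].astype(int) for i in range(3)]
y0=int(sys.argv[2]) if len(sys.argv)>2 else 235
roi=np.zeros(p.shape[:2],bool);roi[:y0,185:470]=1
out={}
for nm,m,z in(("blue",(H>98)&(H<118)&(S>140),.008),("brass",(H>12)&(H<36)&(S>85)&(V>90),.020),("hand",(H>3)&(H<17)&(S>130),.062)):
    m=(m&roi).astype(np.uint8)
    k,l,st,ce=cv2.connectedComponentsWithStats(m,connectivity=8)
    for i in range(1,k):
        if st[i,4]<150: continue
        ct=np.argwhere(l==i)[:,::-1]
        if nm=="brass":
            e=cv2.fitEllipse(cv2.convexHull(ct.astype(np.int32)));
        W=ray(c,ct,z)[:,:2].astype(np.float32)
        hull=cv2.convexHull(W)[:,0]
        (cx,cy),r=cv2.minEnclosingCircle(W);rr=cv2.minAreaRect(W)
        A=np.c_[2*hull,np.ones(len(hull))];q=np.linalg.lstsq(A,(hull**2).sum(1),rcond=None)[0]
        print(nm,st[i].tolist(),"encl",np.round([cx,cy,r],4),"lsq",q[:2].round(4),round(float(np.sqrt(q[2]+q[0]**2+q[1]**2)),4),"rect",np.round(rr[0],4),np.round(rr[1],4),round(rr[2],1))
E
python3 meas.py w1
```

```text
blue [322, 77, 21, 11, 162] encl [ 0.4979 -0.0126  0.0113] lsq [ 0.4982 -0.0129] 0.0085 rect [ 0.4999 -0.0123] [0.0102 0.0215] 7.9
blue [383, 79, 52, 52, 1973] encl [0.5107 0.0735 0.0283] lsq [0.5108 0.0734] 0.028 rect [0.5132 0.0742] [0.0511 0.056 ] 19.2
blue [300, 80, 52, 51, 1668] encl [ 0.523  -0.0159  0.0282] lsq [ 0.5231 -0.0159] 0.0278 rect [ 0.5267 -0.0165] [0.0554 0.0484] 83.3
blue [217, 84, 52, 47, 1745] encl [ 0.5353 -0.1053  0.0283] lsq [ 0.5353 -0.1052] 0.028 rect [ 0.5392 -0.1048] [0.0485 0.0556] 7.9
brass [185, 0, 181, 34, 3323] encl [ 0.4446 -0.0792  0.0905] lsq [ 0.429  -0.0821] 0.0748 rect [ 0.4474 -0.0788] [0.0301 0.1798] 7.9
brass [367, 0, 17, 14, 170] encl [0.425 0.019 0.008] lsq [0.4236 0.0184] 0.0074 rect [0.4246 0.0189] [0.0117 0.0159] 7.9
brass [431, 0, 39, 96, 1469] encl [0.4515 0.1103 0.0467] lsq [0.452  0.1122] 0.0427 rect [0.4535 0.102 ] [0.0921 0.0378] 13.7
brass [315, 56, 37, 39, 587] encl [ 0.4945 -0.0126  0.019 ] lsq [ 0.4944 -0.0127] 0.0187 rect [ 0.4943 -0.0126] [0.037  0.0374] 35.6
brass [272, 160, 110, 19, 1873] encl [ 0.5942 -0.0048  0.0606] lsq [ 0.5825 -0.0074] 0.0552 rect [ 0.592  -0.0051] [0.02   0.1205] 7.9
brass [255, 223, 28, 12, 159] encl [ 0.6703 -0.061   0.0167] lsq [ 0.6664 -0.0628] 0.0151 rect [ 0.6691 -0.0612] [0.0132 0.0313] 7.9
brass [290, 223, 61, 12, 515] encl [ 0.6603 -0.0027  0.0345] lsq [ 0.6423 -0.0055] 0.0355 rect [ 0.6609 -0.0026] [0.0132 0.0688] 7.9
brass [365, 223, 96, 12, 620] encl [0.6464 0.1026 0.0554] lsq [0.6352 0.0995] 0.0468 rect [0.6464 0.1026] [0.0132 0.1097] 7.9
hand [272, 161, 110, 18, 1843] encl [ 0.5877 -0.0071  0.0539] lsq [ 0.5652 -0.0108] 0.0536 rect [ 0.5862 -0.0073] [0.0168 0.1073] 7.9
```

```bash
sed -i 's/(H>12)&(H<36)&(S>85)&(V>90)/(H>12)\&(H<40)\&(S>70)\&(V>90)/; s/roi\[:y0,185:470\]/roi[40:y0,205:450]/' meas.py; python3 meas.py w1 145; python3 - <<'E'
import numpy as np,cv2
p=np.load('w1.npz')['p'];h=cv2.cvtColor(p,cv2.COLOR_RGB2HSV)
for r,c in((74,225),(60,241),(67,390),(52,405),(85,405)): print(h[r-2:r+3,c-2:c+3].reshape(-1,3)[::5].tolist())
E
```

```text
blue [322, 77, 21, 11, 162] encl [ 0.4979 -0.0126  0.0113] lsq [ 0.4982 -0.0129] 0.0085 rect [ 0.4999 -0.0123] [0.0102 0.0215] 7.9
blue [383, 79, 52, 52, 1973] encl [0.5107 0.0735 0.0283] lsq [0.5108 0.0734] 0.028 rect [0.5132 0.0742] [0.0511 0.056 ] 19.2
blue [300, 80, 52, 51, 1668] encl [ 0.523  -0.0159  0.0282] lsq [ 0.5231 -0.0159] 0.0278 rect [ 0.5267 -0.0165] [0.0554 0.0484] 83.3
blue [217, 84, 52, 47, 1745] encl [ 0.5353 -0.1053  0.0283] lsq [ 0.5353 -0.1052] 0.028 rect [ 0.5392 -0.1048] [0.0485 0.0556] 7.9
brass [386, 48, 38, 39, 549] encl [0.4768 0.0589 0.0197] lsq [0.4766 0.0591] 0.019 rect [0.4769 0.0591] [0.0364 0.0388] 52.4
brass [223, 55, 36, 38, 486] encl [ 0.5059 -0.1076  0.0191] lsq [ 0.5061 -0.1078] 0.0185 rect [ 0.5069 -0.1089] [0.0375 0.0337] 33.9
brass [315, 56, 37, 39, 631] encl [ 0.4944 -0.0129  0.0191] lsq [ 0.4944 -0.0128] 0.0189 rect [ 0.4942 -0.0127] [0.0373 0.0373] 7.9
[[29, 80, 220], [28, 81, 220], [28, 83, 220], [27, 88, 221], [27, 69, 221]]
[[34, 73, 226], [31, 75, 225], [29, 92, 164], [18, 104, 86], [21, 31, 114]]
[[25, 89, 216], [30, 74, 223], [31, 71, 226], [31, 74, 225], [30, 72, 224]]
[[34, 71, 225], [34, 73, 224], [34, 74, 226], [29, 79, 222], [26, 104, 160]]
[[34, 69, 225], [34, 71, 226], [33, 73, 228], [30, 90, 167], [111, 86, 92]]
```

```bash
cat > go.py <<'E'
import sys
from h import *; from plant import *
# carrier frame: measured
YAW=.137;M=np.array([.523,-.0159]);ex=np.array([np.cos(YAW),np.sin(YAW)]);ey=np.array([-ex[1],ex[0]])
def w(X,Y): return M+(X+.065)*ex+Y*ey
def car(P): d=np.asarray(P)[:2]-M; return np.array([d@ex-.065,d@ey])
if __name__=="__main__":
    X,Y,z=map(float,sys.argv[1:4]);s=get_state()
    print("now",(car(s["eef_pos"])*1000).round(1),"cmd",cmd(s,[*w(X/1000,Y/1000),z/1000],Rdown(np.pi+YAW)))
E
python3 go.py -136 80 34
```

```text
now [ 10.8 -10. ] cmd (array([0.1462, 0.0904, 0.2248]), array([-0.0007, -0.0015,  0.0019]))
```

```bash
python3 -m pendant '[[[0.04,0.02,0.02],[0,0,0]],[[0.08,0.045,0.05],[0,0,0]],[[0.12,0.07,0.085],[0,0,0]],[[0.146,0.09,0.13],[0,0,0]],[[0.146,0.09,0.17],[0,0,0]]]' 0.5
python3 go.py -136 80 34
```

```text
time: 2.7
eef_pos: [0.4393, 0.0552, 0.0871]
tool_rot: [0.223, -3.132, 0.0]
contact_force: [0.6, 0.1, 0.8]
grip_width: 0.0239
now [-138.2   81.9] cmd (array([-0.0023, -0.0019,  0.0531]), array([-0.0001, -0.0017,  0.0049]))
```

```bash
python3 -m pendant '[[[-0.001,-0.001,0.02],[0,0,0]],[[-0.002,-0.002,0.04],[0,0,0]],[[-0.002,-0.002,0.05],[0,0,0]],[[-0.002,-0.002,0.053],[0,0,0]],[[-0.002,-0.002,0.053],[0,0,0]]]' 0.5
python3 go.py -136 80 34; python3 look.py w2
```

```text
time: 3.32
eef_pos: [0.4418, 0.0537, 0.0347]
tool_rot: [0.223, -3.133, 0.0]
contact_force: [0.1, 1.4, -0.1]
grip_width: 0.0238
now [-136.    80.1] cmd (array([ 0.    , -0.0001,  0.0007]), array([-0.0002, -0.0008,  0.0052]))
[0.4418 0.0537 0.0347] 3.325
```

View pics/w2.png

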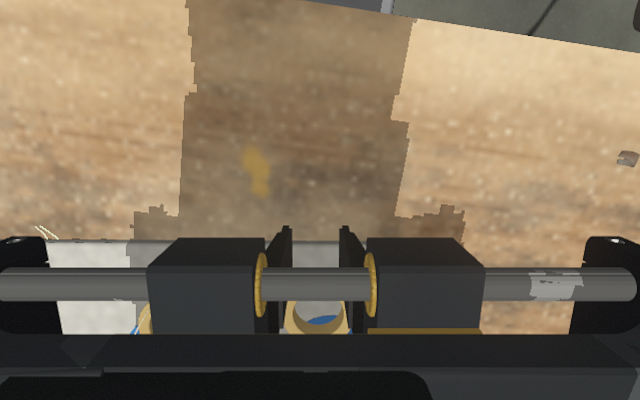

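The bush at (317,315) sits centred between the open fingers at x≈315, so I'll push.

```bash
python3 -m pendant '[[[-0.008,0,0],[0,0,0]],[[-0.013,0,0],[0,0,0]],[[-0.018,0.002,0],[0,0,0]],[[-0.023,0.0035,0],[0,0,0]],[[-0.027,0.005,0],[0,0,0]]]' 0.5
python3 go.py -93 90 34
```

```text
time: 4.0
eef_pos: [0.4683, 0.0626, 0.0349]
tool_rot: [0.223, -3.133, 0.001]
contact_force: [-0.4, -1.0, -0.5]
grip_width: 0.0237
now [-108.4   85.2] cmd (array([-0.0155,  0.0047,  0.0009]), array([-0.0003, -0.0005,  0.0052]))
```

```bash
python3 -m pendant '[[[-0.004,0.0015,0],[0,0,0]],[[-0.008,0.003,0],[0,0,0]],[[-0.012,0.004,0],[0,0,0]],[[-0.0145,0.0047,0],[0,0,0]],[[-0.0155,0.0047,0],[0,0,0]]]' 0.5
python3 go.py -93 90 34; python3 - <<'E'
from h import *; from plant import *
p,d=snapshot("scene");c=get_calibration("scene");np.savez("s1.npz",p=p,d=d,**c)
cv2.imwrite("pics/s1.png",cv2.resize(p[180:300,210:390],None,fx=4,fy=4,interpolation=cv2.INTER_CUBIC)[:,:,::-1])
E
```

```text
time: 4.62
eef_pos: [0.4831, 0.0695, 0.0348]
tool_rot: [0.223, -3.133, 0.0]
contact_force: [-0.1, -0.1, -0.3]
grip_width: 0.0237
now [-92.9  90. ] cmd (array([ 0.0001, -0.    ,  0.0008]), array([-0.0003, -0.0006,  0.0052]))
```

View pics/s1.png

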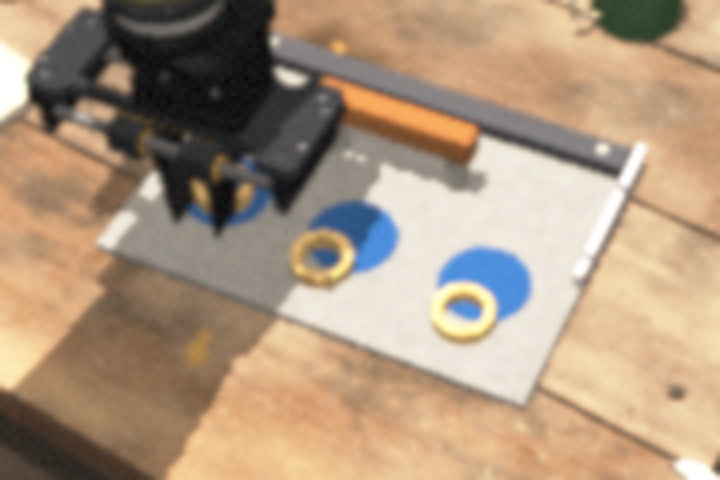

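Bush A is on the left spot. I'll back off and slide sideways in front of bush B.

```bash
python3 -m pendant '[[[0.02,0,0],[0,0,0]],[[0.04,-0.01,0],[0,0,0]],[[0.04,-0.04,0],[0,0,0]],[[0.04,-0.07,0],[0,0,0]],[[0.04,-0.083,0],[0,0,0]]]' 0.5
python3 go.py -133 7 34
python3 -m pendant '[[[0,0,0],[0,0,0]]]' 0.5
python3 go.py -93 0 34
python3 go.py -133 7 34;
```

```text
time: 5.3
eef_pos: [0.4555, -0.0194, 0.0351]
tool_rot: [-0.221, 3.134, -0.001]
contact_force: [0.3, 0.5, -0.1]
grip_width: 0.0239
now [-132.3    5.7] cmd (array([0.0007, 0.0013, 0.0011]), array([-0.0003,  0.0001,  0.0036]))
time: 5.42
eef_pos: [0.4556, -0.0198, 0.0351]
tool_rot: [-0.218, 3.134, 0.0]
contact_force: [0.5, 0.2, -0.6]
grip_width: 0.0236
now [-132.3    5.4] cmd (array([-0.0393, -0.0054,  0.0011]), array([0.    , 0.0002, 0.0019]))
now [-132.3    5.4] cmd (array([0.0007, 0.0016, 0.0011]), array([0.    , 0.0002, 0.0019]))
```

```bash
python3 -m pendant '[[[-0.008,0.0015,0],[0,0,0]],[[-0.014,0.0015,0],[0,0,0]],[[-0.019,0.001,0],[0,0,0]],[[-0.023,-0.001,0],[0,0,0]],[[-0.027,-0.0025,0],[0,0,0]]]' 0.5
python3 go.py -93 0 34
```

```text
time: 6.05
eef_pos: [0.483, -0.0184, 0.0351]
tool_rot: [0.218, -3.134, -0.0]
contact_force: [-0.5, 0.6, -0.2]
grip_width: 0.0236
now [-105.     2.9] cmd (array([-0.012 , -0.003 ,  0.0011]), array([ 0.0001, -0.0001,  0.0022]))
```

```bash
python3 -m pendant '[[[-0.004,-0.001,0],[0,0,0]],[[-0.007,-0.002,0],[0,0,0]],[[-0.01,-0.003,0],[0,0,0]],[[-0.012,-0.003,0],[0,0,0]],[[-0.012,-0.003,0],[0,0,0]]]' 0.5
python3 -m pendant '[[[0.02,0,0],[0,0,0]],[[0.04,-0.01,0],[0,0,0]],[[0.04,-0.04,0],[0,0,0]],[[0.04,-0.07,0],[0,0,0]],[[0.04,-0.088,0],[0,0,0]]]' 0.5
python3 -m pendant '[[[0,0,0],[0,0,0]]]' 0.5
python3 go.py -93 -90 34
python3 go.py -133 -88.4 34;
```

```text
time: 6.68
eef_pos: [0.4954, -0.0198, 0.0351]
tool_rot: [-0.218, 3.134, -0.0]
contact_force: [0.1, 0.4, 0.1]
grip_width: 0.0237
time: 7.3
eef_pos: [0.4682, -0.1136, 0.0353]
tool_rot: [-0.217, 3.133, -0.0]
contact_force: [-0.2, 0.6, -0.1]
grip_width: 0.0239
time: 7.42
eef_pos: [0.4684, -0.1143, 0.0354]
tool_rot: [-0.214, 3.133, 0.0]
contact_force: [-0.6, -0.1, -0.3]
grip_width: 0.0239
now [-132.5  -90. ] cmd (array([-0.0395,  0.    ,  0.0014]), array([-0.    ,  0.0008, -0.0006]))
now [-132.5  -90. ] cmd (array([0.0005, 0.0016, 0.0014]), array([-0.    ,  0.0008, -0.0006]))
```

```bash
python3 -m pendant '[[[-0.008,0.001,0],[0,0,0]],[[-0.014,0.0015,0],[0,0,0]],[[-0.019,0.001,0],[0,0,0]],[[-0.023,0.0005,0],[0,0,0]],[[-0.027,0,0],[0,0,0]]]' 0.5
python3 -m pendant '[[[-0.004,0,0],[0,0,0]],[[-0.007,0,0],[0,0,0]],[[-0.01,0,0],[0,0,0]],[[-0.012,0,0],[0,0,0]],[[-0.012,0,0],[0,0,0]]]' 0.5
python3 go.py -93 -90 34
```

```text
time: 8.05
eef_pos: [0.4954, -0.1104, 0.0353]
tool_rot: [-0.215, 3.134, 0.0]
contact_force: [-0.7, 0.6, -0.1]
grip_width: 0.0234
time: 8.68
eef_pos: [0.5074, -0.1088, 0.0354]
tool_rot: [-0.214, 3.133, 0.0]
contact_force: [0.0, -0.8, 0.6]
grip_width: 0.0237
now [-93.1 -89.9] cmd (array([-0.0001, -0.0001,  0.0014]), array([ 0.0001,  0.0008, -0.0003]))
```

```bash
python3 -m pendant '[[[0.025,0,0],[0,0,0]],[[0.03,0.01,-0.03],[0,0,0]],[[0.03,0.02,-0.09],[0,0,0]],[[0.01,0.04,-0.145],[0,0,0]],[[-0.02,0.06,-0.19],[0,0,0]]]' 0.5
python3 -m pendant '[[[-0.05,0.02,-0.03],[0,0,0]],[[-0.09,0.025,-0.03],[0,0,0]],[[-0.09,0.025,-0.03],[0,0,0]],[[-0.09,0.025,-0.03],[0,0,0]]]' 0.5
python3 look.py w3; python3 meas.py w3 145
```

```text
time: 9.3
eef_pos: [0.5193, -0.0463, 0.2283]
tool_rot: [-0.213, 3.131, -0.001]
contact_force: [0.3, -0.8, 0.2]
grip_width: 0.0241
time: 9.8
eef_pos: [0.6042, -0.0094, 0.2577]
tool_rot: [-0.213, 3.133, -0.001]
contact_force: [-0.9, 0.4, -0.7]
grip_width: 0.0234
[ 0.6042 -0.0094  0.2577] 9.8
blue [210, 71, 53, 54, 996] encl [ 0.5353 -0.1052  0.0283] lsq [ 0.5352 -0.1052] 0.0279 rect [ 0.5348 -0.1052] [0.0554 0.0554] 50.9
blue [294, 71, 52, 54, 823] encl [ 0.523  -0.0159  0.0282] lsq [ 0.523  -0.0159] 0.0278 rect [ 0.5232 -0.0159] [0.055  0.0552] 7.8
blue [377, 71, 53, 54, 985] encl [0.5108 0.0735 0.0283] lsq [0.5108 0.0735] 0.028 rect [0.511  0.0735] [0.055  0.0563] 7.8
blue [225, 84, 21, 24, 386] encl [ 0.5329 -0.1058  0.0123] lsq [ 0.5326 -0.1065] 0.0115 rect [ 0.5325 -0.1065] [0.0218 0.0231] 50.4
blue [309, 84, 23, 24, 384] encl [ 0.5207 -0.0161  0.0124] lsq [ 0.5207 -0.0162] 0.012 rect [ 0.5207 -0.0157] [0.0238 0.0237] 7.5
blue [395, 84, 20, 23, 359] encl [0.5078 0.0745 0.012 ] lsq [0.5082 0.0742] 0.0112 rect [0.5078 0.0745] [0.0231 0.0205] 10.9
brass [217, 76, 36, 38, 519] encl [ 0.5327 -0.1044  0.019 ] lsq [ 0.5329 -0.1045] 0.0186 rect [ 0.5326 -0.1043] [0.0372 0.0366] 4.0
brass [302, 76, 36, 38, 569] encl [ 0.5206 -0.0161  0.0189] lsq [ 0.5205 -0.0162] 0.0186 rect [ 0.5204 -0.0164] [0.0371 0.0367] 7.8
brass [387, 76, 37, 38, 580] encl [0.5086 0.0722 0.0193] lsq [0.5085 0.0722] 0.0188 rect [0.5085 0.0724] [0.0375 0.0372] 55.1
```

View pics/w3.png

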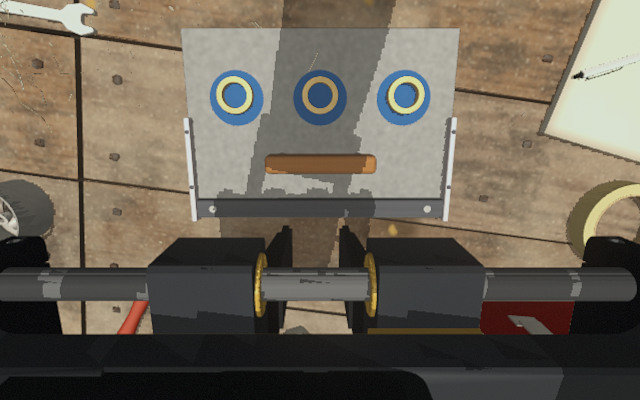

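All three bushes are within about 3 mm of their spot centres. The ring and spot pairs are at (235,97), (320,97) and (404,97), and the carrier hasn't moved. Before turning the gripper across the handle, I'll check the clearance to the oil can.

```bash
python3 - <<'E'
from h import *; from plant import *; from go import car
c=np.load("scene0.npz");d=c["d"];K,R,t=cam(c)
s=get_state();print("q",s["q"].round(2))
v,u=np.mgrid[130:200,330:400];z=d[130:200,330:400]
P=np.stack([(u-K[0,2])/K[0,0]*z,(v-K[1,2])/K[1,1]*z,z],-1).reshape(-1,3)
W=(P-t)@R
C=np.array([car(w) for w in W])
k=(W[:,2]>.08)&(W[:,2]<.2)&(np.abs(C[:,1])<.2)&(C[:,0]<.25)
print(k.sum(),C[k].min(0),C[k].max(0),W[k,2].max())
print(np.sort(C[k,0])[:8])
Y=.137
print("+",cmd(s,[.5874,-.007,.12],Rdown(Y+np.pi/2)),"-",cmd(s,[.5874,-.007,.12],Rdown(Y-np.pi/2)))
E
```

```text
q [-0.1   0.01  1.73 -0.    1.4  -1.81]
75 [ 0.19571262 -0.11716446] [ 0.23956714 -0.07985581] 0.14670623580768619
[0.19571262 0.1960925  0.19666116 0.19880078 0.19953105 0.20018164
 0.20102778 0.20115182]
+ (array([0.0163, 0.0049, 0.1378]), array([9.0000e-04, 2.1000e-03, 1.5692e+00])) - (array([0.0163, 0.0049, 0.1378]), array([-2.1000e-03,  9.0000e-04, -1.5724e+00]))
```

```bash
python3 -m pendant '[[[0.003,0.001,0],[0,0,0.18]],[[0.006,0.002,0],[0,0,0.36]],[[0.01,0.003,0],[0,0,0.54]],[[0.013,0.004,0],[0,0,0.72]],[[0.016,0.005,0],[0,0,0.9]]]' -0.05
python3 -m pendant '[[[0,0,0],[0,0,0.18]],[[0,0,0],[0,0,0.36]],[[0,0,0.02],[0,0,0.54]],[[0,0,0.04],[0,0,0.67]],[[0,0,0.06],[0,0,0.67]]]' -0.05
python3 - <<'E'
from h import *; from plant import *
s=get_state();print(s["q"].round(2),cmd(s,[.587,-.007,.053],Rdown(.137+np.pi/2)))
E
```

```text
time: 10.48
eef_pos: [0.5861, -0.0073, 0.2576]
tool_rot: [1.182, 2.909, 0.0]
contact_force: [0.2, 0.7, 1.6]
grip_width: 0.0494
time: 11.1
eef_pos: [0.5853, -0.0079, 0.1969]
tool_rot: [2.071, 2.36, 0.001]
contact_force: [0.3, -0.5, 0.5]
grip_width: 0.05
[-0.1   0.01  1.84 -0.    1.29 -0.23] (array([0.0007, 0.0016, 0.1439]), array([ 0.0016,  0.0008, -0.0071]))
```

```bash
python3 -m pendant '[[[0.001,0.001,0.03],[0,0,-0.007]],[[0.001,0.001,0.06],[0,0,-0.007]],[[0.001,0.001,0.08],[0,0,-0.007]],[[0.001,0.001,0.09],[0,0,-0.007]],[[0.001,0.001,0.09],[0,0,-0.007]]]' -0.05
python3 - <<'E'
from h import *; from plant import *
s=get_state();print(s["q"].round(2),cmd(s,[.587,-.007,.053],Rdown(.137+np.pi/2)))
E
python3 look.py w4;python3 - <<'E'
from h import *; from plant import *
p,d=snapshot("side")
cv2.imwrite("pics/side4.png",cv2.resize(p[120:280,240:420],None,fx=4,fy=3.7)[:,:,::-1])
E
```

```text
time: 11.72
eef_pos: [0.5861, -0.0068, 0.1066]
tool_rot: [2.063, 2.368, 0.0]
contact_force: [0.5, 0.9, -0.1]
grip_width: 0.0499
[-0.1   0.1   1.91 -0.    1.14 -0.24] (array([-0.0003,  0.0009,  0.0536]), array([0.0009, 0.0007, 0.0003]))
[ 0.5861 -0.0068  0.1066] 11.725
```

View pics/w4.png

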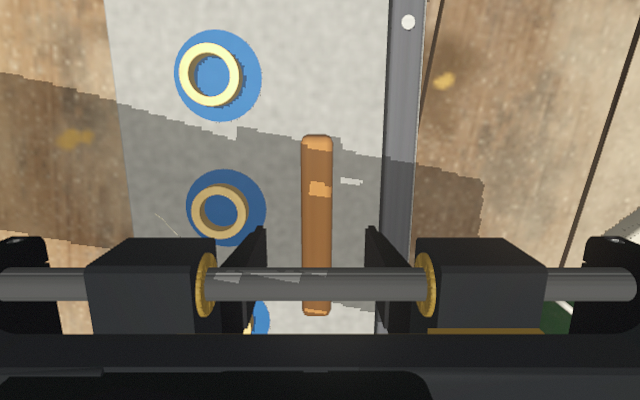

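View pics/side4.png

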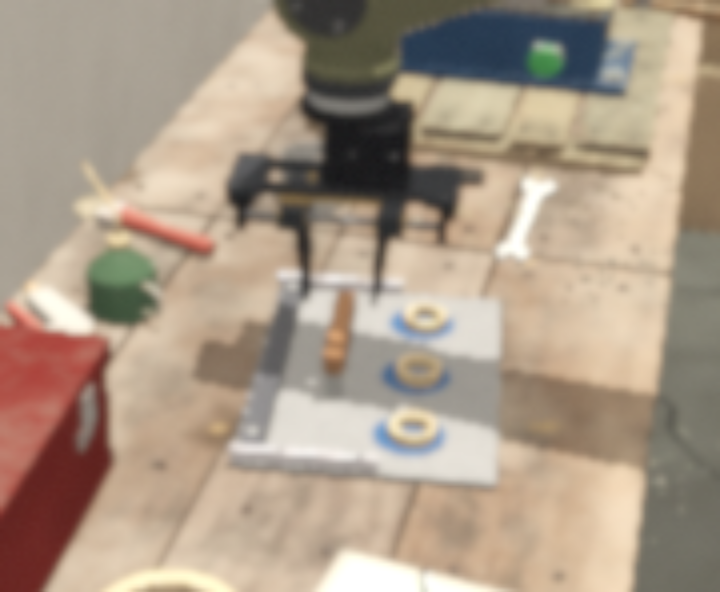

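The handle (column 317) is midway between the fingers (columns 265 and 366), so I'll descend the rest of the way.

```bash
python3 -m pendant '[[[0,0.001,0.015],[0,0,0]],[[0,0.001,0.03],[0,0,0]],[[0,0.001,0.045],[0,0,0]],[[0,0.001,0.053],[0,0,0]],[[0,0.001,0.053],[0,0,0]]]' -0.05
python3 -m pendant '[[[0,0,0],[0,0,0]],[[0,0,0],[0,0,0]],[[0,0,0],[0,0,0]],[[0,0,0],[0,0,0]],[[0,0,0],[0,0,0]]]' 1
python3 - <<'E'
from h import *; from plant import *
s=get_state();print(s["grip_width"],s["eef_pos"].round(4),cmd(s,[.587,-.007,.053],Rdown(.137+np.pi/2)))
E
python3 look.py w5
```

```text
time: 12.45
eef_pos: [0.5875, -0.0067, 0.0538]
tool_rot: [2.063, 2.367, 0.001]
contact_force: [1.0, 0.1, -0.3]
grip_width: 0.0497
time: 13.08
eef_pos: [0.5872, -0.0068, 0.0541]
tool_rot: [2.063, 2.368, -0.0]
contact_force: [-2.8, -1.2, 3.3]
grip_width: 0.0179
0.017916705867634563 [ 0.5872 -0.0068  0.0541] (array([-0.0002, -0.0003,  0.0011]), array([0.0005, 0.0008, 0.0002]))
[ 0.5872 -0.0068  0.0541] 13.075
```

View pics/w5.png

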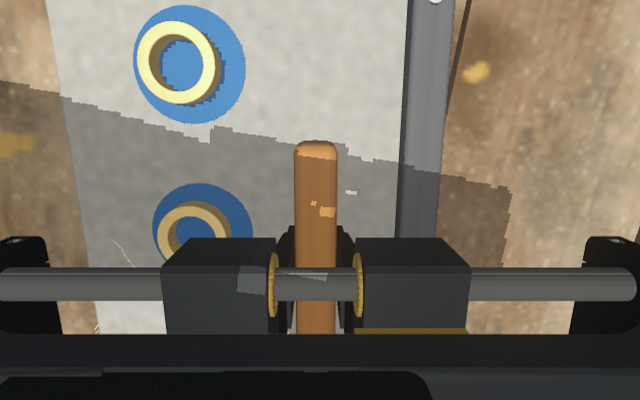

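The gripper has closed on the 18 mm handle (width 17.9 mm), and the visible bushes are still on their spots. I'll lift slowly, starting with 2 cm.

```bash
python3 -m pendant '[[[0,0,-0.002],[0,0,0]],[[0,0,-0.005],[0,0,0]],[[0,0,-0.01],[0,0,0]],[[0,0,-0.015],[0,0,0]],[[0,0,-0.018],[0,0,0]]]' 1
python3 look.py w6
```

```text
time: 13.75
eef_pos: [0.5875, -0.0068, 0.0727]
tool_rot: [2.063, 2.367, 0.0]
contact_force: [-0.6, 0.9, -7.7]
grip_width: 0.0175
[ 0.5875 -0.0068  0.0727] 13.75
```

View pics/w6.png

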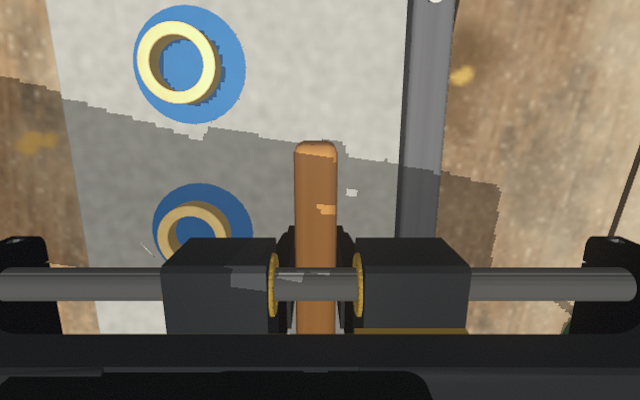

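The carrier rises rigidly with the gripper: its pixels haven't shifted, and the 7.7 N load matches its full weight. I'll go up another 8 cm.

```bash
python3 -m pendant '[[[0,0,-0.003],[0,0,0]],[[0,0,-0.01],[0,0,0]],[[0,0,-0.02],[0,0,0]],[[0,0,-0.03],[0,0,0]],[[0,0,-0.04],[0,0,0]]]' 1
python3 -m pendant '[[[0,0,-0.01],[0,0,0]],[[0,0,-0.02],[0,0,0]],[[0,0,-0.03],[0,0,0]],[[0,0,-0.038],[0,0,0]],[[0,0,-0.042],[0,0,0]]]' 1
python3 -m pendant '[[[0,0,0],[0,0,0]],[[0,0,0],[0,0,0]],[[0,0,0],[0,0,0]],[[0,0,0],[0,0,0]],[[0,0,0],[0,0,0]]]' 1
python3 look.py w7;python3 - <<'E'
from h import *; from plant import *
print(get_state()["qvel"].round(4))
for n in("scene","side"):
    p,d=snapshot(n);c=get_calibration(n);np.savez(n+"7.npz",p=p,d=d,**c)
    cr=p[130:280,200:400] if n=="scene" else p[120:270,240:420]
    cv2.imwrite(f"pics/{n}7.png",cv2.resize(cr,None,fx=4,fy=4,interpolation=cv2.INTER_CUBIC)[:,:,::-1])
E
```

```text
time: 14.42
eef_pos: [0.5879, -0.0068, 0.1141]
tool_rot: [2.062, 2.367, 0.002]
contact_force: [0.1, 0.3, -8.6]
grip_width: 0.0177
time: 15.05
eef_pos: [0.588, -0.0068, 0.1569]
tool_rot: [2.062, 2.366, 0.002]
contact_force: [0.5, -0.5, -9.2]
grip_width: 0.0178
time: 15.68
eef_pos: [0.5879, -0.0068, 0.1567]
tool_rot: [2.062, 2.366, 0.002]
contact_force: [-0.6, -0.2, -8.1]
grip_width: 0.0179
[ 0.5879 -0.0068  0.1567] 15.675
[ 0.0001  0.0001 -0.0026  0.     -0.0002 -0.0002]
```

View pics/w7.png

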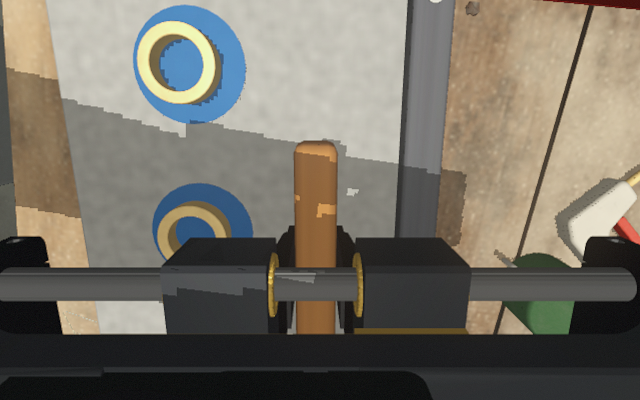

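View pics/scene7.png

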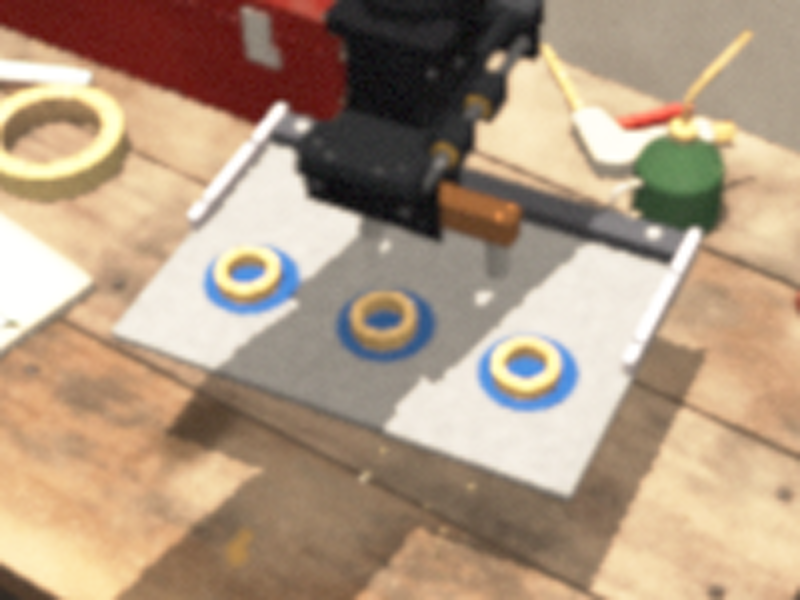

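View pics/side7.png

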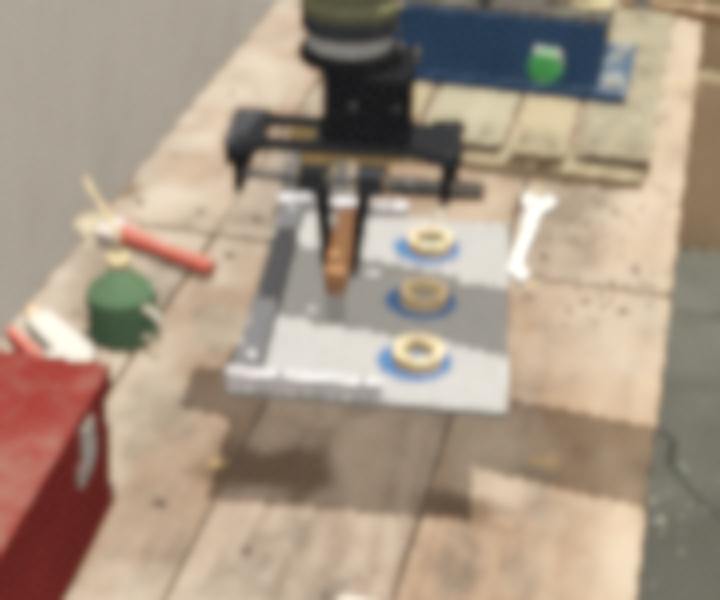

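All three views agree. The carrier is lifted about 103 mm, its pixels in the wrist view match those before the lift, and the bushes are well inside their spots. I'll hand it in.

```bash
python3 -c "
from plant import *
print(finish_job())"
```

```text
the job is handed in; nothing more can be done
None
```

I pushed the three bushes along the carrier floor onto their own spots. Then I gripped the carrier by its handle, lifted it about 103 mm, and handed it in at about 15.8 s while still holding it. The hand-in gives no verdict.

- **Bushes:** before the lift, the wrist camera put each bush within about 3 mm of its spot centre (limit 10.5 mm). With the carrier in the air, the scene and side pictures show all three still inside their spots. I only checked that by eye and didn't measure again. In the wrist view the right-hand bush was hidden behind the gripper.
- **Grip and level:** the fingers stopped at 17.9 mm on the 18 mm handle, and the load was about 8 N, the carrier's weight. The wrist view of the carrier didn't change during the lift, so it neither slipped nor tilted visibly. The arm was at rest.
- **Other things on the bench:** I didn't touch any of them, and nothing near the carrier appeared to be in contact with it. I didn't measure their positions again.

No check failed or disagreed.

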